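# Stand the round-bottom flask in its cork ring and lock the neck fork

### The job

The stoppered amber flask has a round bottom and is only leaning in the steel beaker: lift it out by the neck and stand it upright in the cork ring of the grey flask stand. Once it stands there, let go of it, slide the blue neck fork fully forward so that it reaches round the neck, and then press the red lever right down to lock the fork there. Leave the beaker standing and do not disturb the bottle, the timer and the red-lidded cup.

Things in the scene. Friction and masses are not known exactly. Their poses are not given: they have to be found in the camera images.
- flask_neck (a point): Amber glass flask, 142 mm long, 150 g, leaning about 33 degrees from vertical in the beaker: ball 66 mm in diameter, neck 26 mm in diameter from 63 to 130 mm above its lowest point, fixed white stopper 24 mm wide on top. This point, on the neck's axis 110 mm above the lowest point, is where to grasp. z axis: along the neck, out of the mouth. The beaker's rim touches the neck 25 mm nearer the ball.
- flask_bulb (a point): Centre of the flask's 66 mm ball, on the flask's axis, 77 mm from the point on the neck. z axis along the neck, out of the mouth. In the ring the flask stays at whatever lean it is let go.
- beaker_mouth (a point): Loose stainless steel beaker, 300 g, 80 mm outer and about 72 mm inner diameter, 72 mm high; this point is the middle of its mouth, z axis up. The flask's ball goes out about straight up, with 3 mm of play each side, not along the slanted neck.
- ring_seat (a point): Fixed flask stand: grey base plate 300 x 110 mm, top 16 mm above the bench, with a cork ring (outer diameter 92 mm, bore 56 mm, top 42 mm above the bench) near one end. This point, on the ring's axis 59.5 mm above the bench, is where the centre of the flask's ball lies when seated. x axis: along the stand from the ring to the carriage; z up.
- fork_knob (a point): Black upright grip knob, 24 mm in diameter, 34 mm tall, on the stand's sliding carriage; this point is on its axis, 135 mm above the bench, 15 mm below its top. Below it are a thinner stem and a column whose top is 106 mm above the bench. x axis: level, away from the ring; moving the knob along -x brings the fork round the neck; fully forward its axis is 91 mm from the ring's.
- fork_mid (a point): Middle of the blue U-shaped fork of 8 mm rod that the carriage carries, 91 mm from the knob toward the ring, 104 mm above the bench: inner width 32 mm, open flared end away from the knob, reaching 22 mm beyond this point. With the fork fully forward this point lies on the ring's axis.
- fork_slide (a joint): Travel of the fork carriage toward the ring, in m: 0 fully back, 0.070 against its front stop with the fork round the neck (3 mm of play each side). It slides with about 3 N of friction and stays where it is left.
- lever_hinge (a point): Hinge axis of the red lock lever, on the same carriage, 40 mm beyond the knob along the knob's x axis and 50 mm above the bench. The lever is a straight bar 16 mm wide and 8 mm thick that reaches 90 mm from the hinge, away from the ring.
- lever_end (a point): Point on the top face of the red lever near its end, 85 mm from the hinge. Raised 45 degrees it is 113 mm above the bench; with the lever down, 54 mm.
- lock_lever (a joint): Angle of the lock lever in rad: 0 raised 45 degrees, 0.785 down and level (locked). It stays where it is left; 0.07 N m turns it. A tooth under it drops in front of a fixed bar and then stops the carriage from going back more than 4 mm. If the carriage is over 3 mm short of its front stop, the tooth lands on the bar and the lever stops at 0.65.
- bottle_mid (a point): Bystander: white plastic bottle with a blue cap, 48 mm in diameter, 98 mm tall; its middle.
- timer_mid (a point): Bystander: white timer lying flat, 64 x 64 x 18 mm; its middle.
- cup_mid (a point): Bystander: specimen cup with a red lid, 65 mm in diameter, 64 mm tall; its middle.

How it is judged:
By the outcome, as a careful person would: the job done as asked, in the order asked, and still so for the second after the job is handed in, with the robot touching nothing.
It also fails if it takes over 54 s, if anything falls off the work surface, if the arm or the gripper's body presses on something with over 40 N, if the wrist force passes 120 N, or if a joint passes its speed limit or range.

### The arm

A 7-joint arm with a two-finger parallel gripper is mounted at the origin on a cart in front of the work surface, level with it; the furniture and walls round the work are solid. World frame = base frame: x ahead of the robot, y to its left, z up, the work surface at z = 0. Lengths are in m, angles in rad, forces in N, time in s.
With the tool pointing down it reaches from about 0.35 to 0.9 m from the base axis. Payload 8.1 kg.
Tool frame: the origin (TCP) lies between the finger pads; the fingertips stand 11 mm ahead of it and the grasp point (between the pads) lies 8 mm behind it; z points along the fingers, y is the line along which they close (so a half turn about z gives the same grasp; the last joint's range is limited). The gripper opens to 92 mm and grips with 3 to 60 N. Pads are 19 mm wide; open, the fingers measure 130 mm over their backs; the gripper's body (75 mm by 190 mm) begins 47 mm behind the grasp point.
Start: joints at [1.223, 0.434, 0.025, 1.573, -0.012, 1.134, -0.075], TCP at [0.151, -0.606, 0.238] pointing down, gripper open.
Joint ranges: [-2.62, 2.62], [-0.44, 2.09], [-1.27, 1.32], [0.08, 2.57], [-1.32, 4.46], [0.12, 2], [-2.74, 2.74]. Speed limits (rad/s): [2.22, 2.22, 3.01, 3.01, 3.14, 3.14, 3.14].

### API

Orientations are given as a rotation vector (axis times angle).
In Python, from cell import observe, get_image, camera_params, sign_off gives the robot as it stands.
- The arm moves only by the shell command python3 -m pendant 'ROWS' [FORCE]. ROWS is JSON, one flat list of numbers, 7 for each row, row after row: the shift along the tool's x, y, z in m, then the turn, a rotation vector about the tool's x, y, z in rad, then the finger opening in m, from 0 to 0.0918. In form: [dx, dy, dz, rx, ry, rz, jaw, dx, dy, dz, rx, ry, rz, jaw, ...]. A call has 1 to 10 rows; each row shifts and turns the commanded pose from where the row before left it, along the tool's axes as they then stand; what a row does not reach is not made up. A row lasts 1/8 s, in which the tool goes at most 62.5 mm and 10.7 degrees, less where a joint would pass 70% of its speed; a pose out of reach is approached as far as the arm can. A call is refused whole if a number of a shift passes 0.0625 or a number of a turn 0.188, either way. A call with a gripper value outside its range is refused whole. The fingers move at their own pace and stop on an object; FORCE is the grip in N (left out, the last holds). Time passes only in rows, so rows that do not move let the fingers close. It gives the time, the measured TCP pose, the force, the opening and the grip force at its end, in the units of the state.
- observe(): the state, without advancing time (a new reading comes with each control period).
- get_image(name): name is "scene" or "top"; returns the picture (480x640x3 uint8, red, green, blue); there is no depth.
- camera_params(name): a dict with "intrinsics" (3x3 intrinsics, pixels), "dist" ([k1, k2, p1, p2, k3] as OpenCV has them; the pictures are not rectified), "eye" and "rotation" of the camera in the world. Camera axes: x right, y down, z forward; pixel columns grow to the right and rows downward; lengths in m; the calibration is good to about 2 mm. A picture is of the moment at which its call begins. camera_params takes no time and is no camera call.
- sign_off(): hands the job in; it is judged then, once.
The state is a dict: "clock": time; "joints": joint angles; "dq": joint speeds; "joint_efforts": joint torques, N m; "position": TCP position; "ee_rot": TCP orientation; "force": force on the tool from outside, world axes, zero at the start; "ft_torque": the same for the moment, N m; "width": opening from 0.0 (shut) to 1.0 (fully open); "gripper_force": force on a finger pad.
Only numpy, scipy, OpenCV 4.12 (cv2) and the standard library are available. Lean on these libraries where they do the work, as an engineer would, in place of code of your own. Each camera call takes 0.05 s, during which the arm holds its last target. There are 200 camera calls.

## Working session

There is one attempt and no reset: what is moved stays moved. The work goes in short steps, Python scripts to look and compute and a shell command to move; the robot and the scene stay as the last step left them, time stands still between calls to the robot, and variables do not carry over. Pictures are saved under pics/ and viewed, at most 10 in all, crops included, and the job is handed in when it is done.

```bash
ls; mkdir -p pics; python3 - <<'E'
from cell import *
import cv2,numpy as np
s=observe();print(s)
for n in("scene","top"):
    im=get_image(n);cv2.imwrite(f"pics/{n}0.png",im[:,:,::-1]);np.save(f"{n}0.npy",im);print(n,camera_params(n))
E
```

```text
pics
{'clock': 0.0, 'joints': array([ 1.22340241,  0.43524056,  0.02500276,  1.57408864, -0.01159173,
        1.13396655, -0.07507129]), 'dq': array([ 0.00193566,  0.00012363,  0.00044799, -0.00125108,  0.00119921,
        0.00020838,  0.0017665 ]), 'joint_efforts': array([-1.27136675e-03, -6.67854595e+01,  9.84739959e-01, -3.14460325e+01,
       -6.05982752e-02,  4.30515117e-02,  1.58297139e-04]), 'position': array([ 0.15128422, -0.60592033,  0.23693764]), 'ee_rot': array([-3.11659519e+00, -3.83276085e-01,  5.49616301e-04]), 'force': array([ 0.16344473,  0.582618  , -0.25667584]), 'ft_torque': array([-0.05277893, -0.01703887, -0.02568457]), 'gripper_force': 0.0, 'width': 1.0037560655262758}
scene {'intrinsics': array([[495.58573232,   0.        , 322.12161637],
       [  0.        , 495.58573232, 235.24097756],
       [  0.        ,   0.        ,   1.        ]]), 'dist': array([-0.01065022,  0.        ,  0.        ,  0.        ,  0.        ]), 'eye': array([-0.06071989,  0.51909828,  0.60770568]), 'rotation': array([-0.96973245,  2.22582214, -1.2439336 ])}
top {'intrinsics': array([[501.88996152,   0.        , 317.45948186],
       [  0.        , 501.88996152, 235.78275734],
       [  0.        ,   0.        ,   1.        ]]), 'dist': array([-0.13000971,  0.        ,  0.        ,  0.        ,  0.        ]), 'eye': array([ 0.35526066, -0.04314471,  1.36768319]), 'rotation': array([-2.167337  ,  2.11030514, -0.17896162])}
```

View pics/scene0.png

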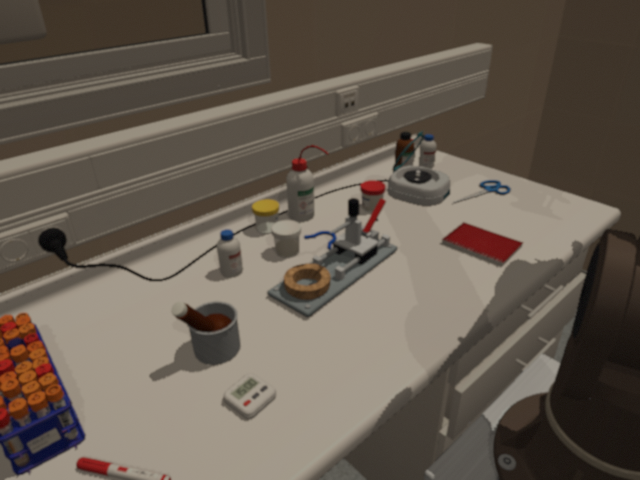

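View pics/top0.png

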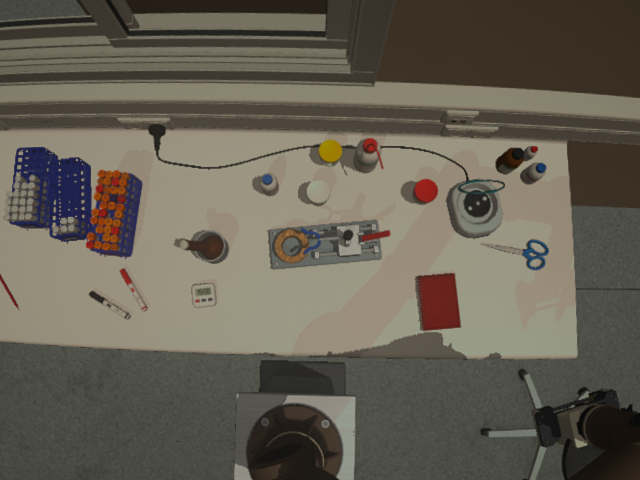

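```bash
cat > h.py <<'E'
import cv2,numpy as np
from cell import *
from scipy.spatial.transform import Rotation as R
def ray(n,uv):
    c=camera_params(n);p=cv2.undistortPoints(np.array([[uv]],float),c["intrinsics"],c["dist"])[0,0]
    d=R.from_rotvec(c["rotation"]).as_matrix()@[p[0],p[1],1];return np.array(c["eye"]),d/np.linalg.norm(d)
def plane(n,uv,z):
    o,d=ray(n,uv);return o+d*(z-o[2])/d[2]
def tri(a,b):
    o1,d1=ray("scene",a);o2,d2=ray("top",b)
    t=np.linalg.lstsq(np.c_[d1,-d2],o2-o1,rcond=None)[0];p=o1+t[0]*d1;q=o2+t[1]*d2
    return (p+q)/2,np.linalg.norm(p-q)
def proj(n,P):
    c=camera_params(n);Rm=R.from_rotvec(c["rotation"]).as_matrix()
    return cv2.projectPoints(np.array(P,float).reshape(-1,3),cv2.Rodrigues(Rm.T)[0],-Rm.T@np.array(c["eye"]),c["intrinsics"],c["dist"])[0][:,0]
E
python3 - <<'E'
from h import *
s=np.load("scene0.npy");t=np.load("top0.npy")
cv2.imwrite("pics/c1.png",cv2.resize(s[175:375,150:415,::-1],None,fx=3,fy=3,interpolation=2))
cv2.imwrite("pics/c2.png",cv2.resize(t[205:315,165:399,::-1],None,fx=3.4,fy=3.4,interpolation=2))
def blobs(n,im,lo,hi,roi):
    x0,y0,x1,y1=roi;h=cv2.cvtColor(im,cv2.COLOR_RGB2HSV)[y0:y1,x0:x1]
    m=cv2.inRange(h,np.array(lo),np.array(hi));k,l,st,c=cv2.connectedComponentsWithStats(m)
    for i in range(1,k):
        if st[i,4]>25: print(n,st[i]+[x0,y0,0,0,0],(c[i]+[x0,y0]).round(1))
for nm,im,roi in(("scene",s,(150,175,415,375)),("top",t,(165,205,399,315))):
    blobs(nm+" cork",im,(8,90,90),(20,255,255),roi)
    blobs(nm+" amber",im,(0,90,20),(15,255,130),roi)
    blobs(nm+" red",im,(170,120,90),(180,255,255),roi);blobs(nm+" red",im,(0,150,130),(6,255,255),roi)
    blobs(nm+" blue",im,(100,120,40),(125,255,255),roi)
    blobs(nm+" black",im,(0,0,0),(180,255,40),roi)
E
```

```text
scene cork [284 263  46  28 643] [306.4 277.7]
scene amber [360 184  25  12 136] [372.3 191.6]
scene amber [363 198  22  35 252] [374.  214.9]
scene amber [229 252  11   7  35] [234.2 255.5]
scene amber [284 263  46  37 883] [307.2 281.6]
scene amber [178 305  53  26 723] [205.3 320.1]
scene red [361 181  24  10 175] [372.4 185.3]
scene blue [222 231  11   9  81] [226.5 234.7]
scene blue [306 232  23   6  27] [316.7 234. ]
scene blue [329 234   6  14  31] [331.8 239.7]
scene black [405 175  10   7  50] [410.1 177.4]
scene black [349 200  10  18 148] [353.1 207.8]
scene black [334 245  13  10  64] [339.6 249.6]
scene black [355 247  23  17 145] [366.4 255.4]
scene black [182 313  31  18 279] [196.7 322.6]
top cork [275 229  34  34 512] [290.  246.1]
top amber [275 229  34  34 307] [291.7 245.1]
top amber [362 230  27  11 166] [375.  235.4]
top amber [186 236  37  23 495] [207.7 246.5]
top blue [301 229  19  10  45] [310.8 232.8]
top blue [304 241  16  13  43] [312.3 247. ]
```

View pics/c1.png

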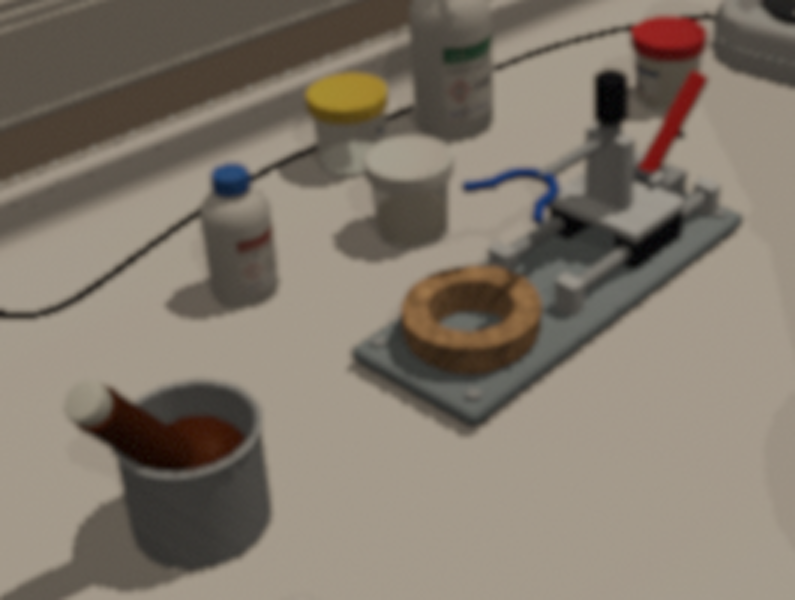

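View pics/c2.png

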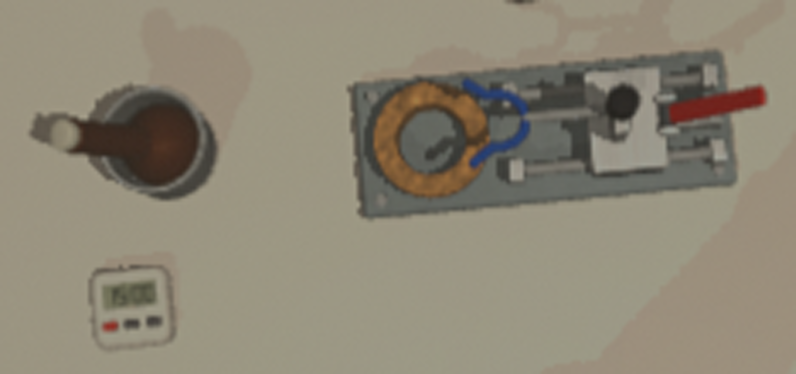

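```bash
python3 - <<'E'
from h import *
S=lambda x,y:(150+x/3,175+y/3)
T=lambda x,y:(165+x/3.4,205+y/3.4)
np.set_printoptions(precision=4,suppress=True)
for n,a,b,z in(("stopper",(90,404),(66,134),.131),("beaker",(190,426),(149,138),.072),("ring",(471,308),(430,138),.042),("knobtop",(611,78),(624,99),.150),("leverend",(694,78),(763,97),.115)):
    print(n,*tri(S(*a),T(*b)),plane("top",T(*b),z),plane("scene",S(*a),z))
print("standcorners",[plane("top",T(*c),.016) for c in((352,85),(722,52),(737,182),(363,216))])
print("bulb",plane("top",T(160,142),.065), "bottle",plane("scene",S(240,290),0),"timer",plane("top",T(132,307),.018))
o=observe();print(R.from_rotvec(o["ee_rot"]).as_matrix())
E
```

```text
stopper [0.5278 0.289  0.1216] 0.000520767182742843 [0.5267 0.2867 0.131 ] [0.5163 0.2933 0.131 ]
beaker [0.5325 0.2358 0.0731] 0.003082779499859337 [0.5336 0.2373 0.072 ] [0.5324 0.2343 0.072 ]
ring [0.5439 0.0218 0.0392] 0.001084920460056327 [0.5439 0.022  0.042 ] [0.5405 0.0239 0.042 ]
knobtop [ 0.561  -0.1229  0.1481] 0.0003267289304058638 [ 0.5608 -0.1227  0.15  ] [ 0.5583 -0.1203  0.15  ]
leverend [ 0.575  -0.2289  0.1046] 0.005294905943955959 [ 0.5711 -0.229   0.115 ] [ 0.564 -0.212  0.115]
standcorners [array([0.5889, 0.0876, 0.016 ]), array([ 0.6242, -0.2102,  0.016 ]), array([ 0.5187, -0.223 ,  0.016 ]), array([0.4835, 0.0745, 0.016 ])]
bulb [0.5317 0.23   0.065 ] bottle [0.7147 0.0915 0.    ] timer [0.4056 0.2549 0.018 ]
[[ 0.9702  0.2423 -0.0005]
 [ 0.2423 -0.9702  0.0014]
 [-0.0001 -0.0014 -1.    ]]
```

```bash
cat >> h.py <<'E'
a=np.array([.1175,-.993,0]);a/=np.linalg.norm(a)
def Rtool(tilt,l):  # tool z = -(sin t*l + cos t*up), tool y horizontal, about +x world
    l=np.array(l)/np.linalg.norm(l);n=np.sin(tilt)*l+np.cos(tilt)*np.array([0,0,1])
    y=np.array([l[1],-l[0],0]);y=y*np.sign(y[0]);return np.c_[np.cross(y,-n),y,-n]
def plan(P,Rt,jaw,n=None,start=None):
    if start is None:
        o=observe();start=(o["position"],R.from_rotvec(o["ee_rot"]).as_matrix())
    p,Q=start;w=R.from_matrix(Q.T@Rt).as_rotvec()
    if n is None:n=int(np.ceil(max(np.linalg.norm(P-p)/.06,np.linalg.norm(w)/.18)))
    q=p.copy();M=Q.copy();out=[]
    for i in range(n):
        d=np.round(M.T@(p+(P-p)*(i+1)/n-q),4);ww=np.round(w/n,3)
        q=q+M@d;M=M@R.from_rotvec(ww).as_matrix();out.append([*d,*ww,jaw])
    print(n,"rows:");[print(",".join("%g"%v for v in r)) for r in out]
    return q,M
E
python3 - <<'E'
from h import *
l=np.array([-.108,.994,0]);t=np.radians(33);n=np.sin(t)*l+np.cos(t)*np.array([0,0,1])
G=np.array([.529,.2725,.0996]);Rt=Rtool(t,l)
s=plan(np.array([.44,-.05,.28]),Rtool(0,l),.09)
s=plan(G+n*(.085-.008),Rt,.09,start=s)
E
```

```text
11 rows:
0.0377,-0.0427,-0.0039,-0,-0,-0.13,0.09
0.0429,-0.0374,-0.0038,-0,-0,-0.13,0.09
0.0474,-0.0316,-0.0039,-0,-0,-0.13,0.09
0.0511,-0.0251,-0.0038,-0,-0,-0.13,0.09
0.054,-0.0183,-0.0039,-0,-0,-0.13,0.09
0.0558,-0.0112,-0.0038,-0,-0,-0.13,0.09
0.0568,-0.0038,-0.0039,-0,-0,-0.13,0.09
0.0569,0.0036,-0.0038,-0,-0,-0.13,0.09
0.0559,0.0109,-0.0039,-0,-0,-0.13,0.09
0.054,0.0181,-0.0038,-0,-0,-0.13,0.09
0.0512,0.0249,-0.0039,-0,-0,-0.13,0.09
7 rows:
0.0505,0.0174,0.0166,-0,-0.082,-0.001,0.09
0.0516,0.0175,0.0124,-0,-0.082,-0.001,0.09
0.0525,0.0175,0.0082,-0,-0.082,-0.001,0.09
0.0529,0.0175,0.0038,-0,-0.082,-0.001,0.09
0.0531,0.0176,-0.0005,-0,-0.082,-0.001,0.09
0.0528,0.0177,-0.0048,-0,-0.082,-0.001,0.09
0.0523,0.0177,-0.0092,-0,-0.082,-0.001,0.09
```

```bash
python3 -m pendant '[0.038,-0.043,-0.004,0,0,-0.13,0.09, 0.043,-0.037,-0.004,0,0,-0.13,0.09, 0.047,-0.032,-0.004,0,0,-0.13,0.09, 0.051,-0.025,-0.004,0,0,-0.13,0.09, 0.054,-0.018,-0.004,0,0,-0.13,0.09, 0.056,-0.011,-0.004,0,0,-0.13,0.09, 0.057,-0.004,-0.004,0,0,-0.13,0.09, 0.057,0.004,-0.004,0,0,-0.13,0.09, 0.056,0.011,-0.004,0,0,-0.13,0.09, 0.054,0.018,-0.004,0,0,-0.13,0.09]'
python3 - <<'E'
from h import *
l=np.array([-.108,.994,0]);t=np.radians(33);n=np.sin(t)*l+np.cos(t)*np.array([0,0,1])
G=np.array([.529,.2725,.0996]);Rt=Rtool(t,l)
plan(G+n*(.085-.008),Rt,.09,n=9)
E
```

```text
clock: 1.35
position: [0.415, -0.0991, 0.2778]
ee_rot: [2.246, 2.197, -0.0]
force: [0.7, -1.3, 0.3]
width: 0.979
gripper_force: 0.0
9 rows:
0.0462,0.0111,0.0126,-0.004,-0.064,-0.014,0.09
0.0467,0.0118,0.0097,-0.004,-0.064,-0.014,0.09
0.0471,0.0124,0.0067,-0.004,-0.064,-0.014,0.09
0.0473,0.013,0.0038,-0.004,-0.064,-0.014,0.09
0.0472,0.0136,0.0008,-0.004,-0.064,-0.014,0.09
0.047,0.0144,-0.0022,-0.004,-0.064,-0.014,0.09
0.0465,0.015,-0.0051,-0.004,-0.064,-0.014,0.09
0.0459,0.0156,-0.008,-0.004,-0.064,-0.014,0.09
0.0451,0.0164,-0.0108,-0.004,-0.064,-0.014,0.09
```

```bash
python3 -m pendant '[0.046,0.011,0.0126,-0.004,-0.064,-0.014,0.09, 0.047,0.012,0.0097,-0.004,-0.064,-0.014,0.09, 0.047,0.012,0.0067,-0.004,-0.064,-0.014,0.09, 0.047,0.013,0.0038,-0.004,-0.064,-0.014,0.09, 0.047,0.014,0.0008,-0.004,-0.064,-0.014,0.09, 0.047,0.014,-0.0022,-0.004,-0.064,-0.014,0.09, 0.046,0.015,-0.005,-0.004,-0.064,-0.014,0.09, 0.046,0.015,-0.008,-0.004,-0.064,-0.014,0.09,0.035,0.008,-0.011,-0.004,-0.064,-0.014,0.09,0,0,0,0,0,0,0.09]'
python3 - <<'E'
from h import *
l=np.array([-.108,.994,0]);t=np.radians(33);n=np.sin(t)*l+np.cos(t)*np.array([0,0,1])
G=np.array([.529,.2725,.0996]);Rt=Rtool(t,l)
s=plan(G+n*(.085-.008),Rt,.09,n=1);plan(G-n*.008,Rt,.09,n=4,start=s)
im=get_image("scene");cv2.imwrite("pics/p3.png",cv2.resize(im[150:400,80:413,::-1],None,fx=2.4,fy=2.4,interpolation=2))
E
```

```text
clock: 2.6
position: [0.5152, 0.3059, 0.1664]
ee_rot: [1.778, 1.986, -0.534]
force: [-0.5, -0.4, 0.4]
width: 0.976
gripper_force: 0.0
1 rows:
0.0073,0.0101,-0.0021,-0.004,0.001,0.004,0.09
4 rows:
-0,0,0.0212,-0,-0,-0,0.09
-0,0,0.0213,-0,-0,-0,0.09
-0,0.0001,0.0212,-0,-0,-0,0.09
-0,-0,0.0213,-0,-0,-0,0.09
```

View pics/p3.png

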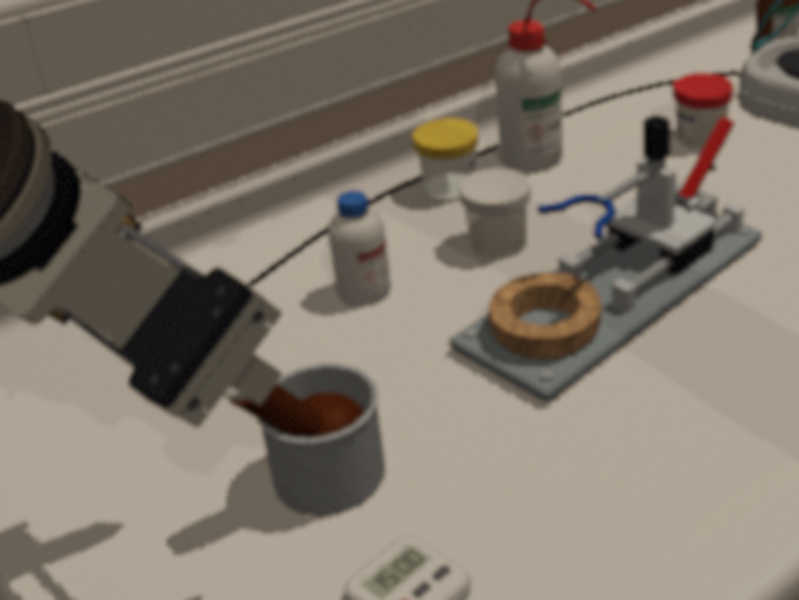

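```bash
python3 -m pendant '[0.0073,0.0101,-0.0021,-0.004,0.001,0.004,0.09, 0,0,0.0212,0,0,0,0.09, 0,0,0.0213,0,0,0,0.09, 0,0,0.0212,0,0,0,0.09, 0,0,0.0213,0,0,0,0.09, 0,0,0,0,0,0,0.09]'
python3 - <<'E'
from h import *
l=np.array([-.108,.994,0]);t=np.radians(33);n=np.sin(t)*l+np.cos(t)*np.array([0,0,1])
G=np.array([.529,.2725,.0996]);Rt=Rtool(t,l)
plan(G-n*.008,Rt,.09,n=1)
im=get_image("scene");cv2.imwrite("pics/p4.png",cv2.resize(im[260:400,120:300,::-1],None,fx=4,fy=4,interpolation=2))
E
```

```text
clock: 3.4
position: [0.5315, 0.2618, 0.0945]
ee_rot: [1.786, 1.974, -0.529]
force: [0.6, -0.5, -0.5]
width: 0.981
gripper_force: 0.0
1 rows:
0.0063,-0.0014,-0.0023,-0.002,0.002,-0.008,0.09
```

View pics/p4.png

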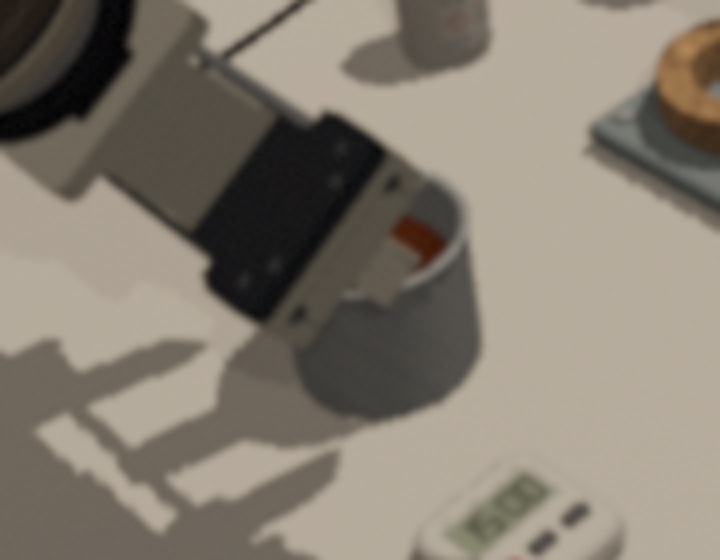

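```bash
python3 -m pendant '[0.0063,-0.0014,-0.0023,-0.002,0.002,-0.008,0.09, 0,0,0,0,0,0,0.05, 0,0,0,0,0,0,0.03,0,0,0,0,0,0,0.02,0,0,0,0,0,0,0.015,0,0,0,0,0,0,0.015]' 20
python3 -c "
from h import *
o=observe();print(o)
M=R.from_rotvec(o['ee_rot']).as_matrix();print(M, np.degrees(np.arccos(-M[2,2])), M.T@[0,0,.1])"
```

```text
clock: 4.2
position: [0.5296, 0.2703, 0.0944]
ee_rot: [1.779, 1.984, -0.523]
force: [0.1, 0.5, 0.1]
width: 0.484
gripper_force: 0.0
{'clock': 4.2, 'joints': array([-0.47384076,  0.80876861, -0.57314631,  1.55214895,  0.75921169,
        1.46027855, -1.19971699]), 'dq': array([-9.33644081e-04, -2.75638217e-04, -8.62528016e-04, -1.14432904e-03,
       -2.80097556e-05,  1.69433458e-03, -5.96235428e-04]), 'joint_efforts': array([-3.35170026e-02, -8.07325315e+01, -1.04699913e+01, -2.22310978e+01,
        1.19393717e+00,  3.11077684e+00,  1.98977091e-02]), 'position': array([0.52962788, 0.27031004, 0.09437173]), 'ee_rot': array([ 1.77881866,  1.98437109, -0.5230811 ]), 'force': array([0.12816439, 0.4781028 , 0.05068941]), 'ft_torque': array([ 0.61766299, -0.0058132 ,  0.03217122]), 'gripper_force': 0.0, 'width': 0.48361482935132966}
[[-0.09099168  0.99399646  0.0607582 ]
 [ 0.83488453  0.10939996 -0.53944367]
 [-0.54285204  0.0016412  -0.83982675]] 32.878170563866576 [-0.0542852   0.00016412 -0.08398268]
```

Fingers still closing (44 mm).

```bash
python3 -m pendant '[0,0,0,0,0,0,0.02,0,0,0,0,0,0,0.015,0,0,0,0,0,0,0.015,0,0,0,0,0,0,0.015,0,0,0,0,0,0,0.015]' 20
```

```text
clock: 4.82
position: [0.5295, 0.2704, 0.0943]
ee_rot: [1.779, 1.985, -0.523]
force: [0.2, -1.1, -0.1]
width: 0.278
gripper_force: 20.0
```

```bash
python3 -m pendant '[0,0,0,0,0,0,0.015, -0.0033,0,-0.005,0,0,0,0.015, -0.0065,0,-0.0101,0,0,0,0.015, -0.0065,0,-0.0101,0,0,0,0.015, -0.0065,0,-0.0101,0,0,0,0.015, -0.0065,0,-0.0101,0,0,0,0.015, -0.0065,0,-0.0101,0,0,0,0.015, -0.0076,0,-0.0118,0,0,0,0.015, -0.0076,0,-0.0118,0,0,0,0.015, -0.0076,0,-0.0118,0,0,0,0.015]' 40
python3 - <<'E'
from h import *
ring=np.array([.5435,.022,.0595])
P=ring+[0,0,.077-.008+.04]
plan(P,Rtool(0,-a),.015,n=9)
im=get_image("scene");cv2.imwrite("pics/p5.png",cv2.resize(im[180:400,100:360,::-1],None,fx=2.7,fy=2.7,interpolation=2))
E
```

```text
clock: 6.08
position: [0.5294, 0.2706, 0.2035]
ee_rot: [1.779, 1.985, -0.523]
force: [-0.7, -0.6, -1.8]
width: 0.274
gripper_force: 40.0
9 rows:
-0.0211,-0.0015,0.0183,-0,0.064,-0.001,0.015
-0.0222,-0.0015,0.0168,-0,0.064,-0.001,0.015
-0.0233,-0.0015,0.0154,-0,0.064,-0.001,0.015
-0.0241,-0.0015,0.0139,-0,0.064,-0.001,0.015
-0.0251,-0.0016,0.0124,-0,0.064,-0.001,0.015
-0.0257,-0.0016,0.0107,-0,0.064,-0.001,0.015
-0.0264,-0.0016,0.009,-0,0.064,-0.001,0.015
-0.0269,-0.0016,0.0073,-0,0.064,-0.001,0.015
-0.0274,-0.0017,0.0056,-0,0.064,-0.001,0.015
```

View pics/p5.png

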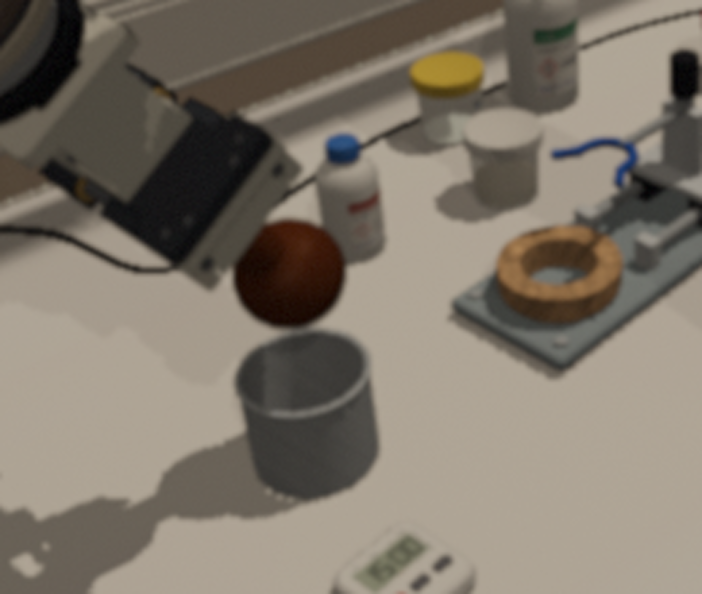

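```bash
python3 -m pendant '[-0.0211,-0.0015,0.0183,0,0.064,-0.001,0.015, -0.0222,-0.0015,0.0168,0,0.064,-0.001,0.015, -0.0233,-0.0015,0.0154,0,0.064,-0.001,0.015, -0.0241,-0.0015,0.0139,0,0.064,-0.001,0.015, -0.0251,-0.0016,0.0124,0,0.064,-0.001,0.015, -0.0257,-0.0016,0.0107,0,0.064,-0.001,0.015, -0.0264,-0.0016,0.009,0,0.064,-0.001,0.015, -0.0269,-0.0016,0.0073,0,0.064,-0.001,0.015, -0.0274,-0.0017,0.0056,0,0.064,-0.001,0.015, 0,0,0,0,0,0,0.015]'
python3 - <<'E'
from h import *
ring=np.array([.5435,.022,.0595])
plan(ring+[0,0,.109],Rtool(0,-a),.015,n=2)
for n in("scene","top"):
    im=get_image(n);np.save(n+"6.npy",im);x0,y0,x1,y1=(230,180,380,300) if n=="scene" else (240,190,390,290)
    h=cv2.cvtColor(im,cv2.COLOR_RGB2HSV);print(n,h[y0:y1,x0:x1].shape)
    cv2.imwrite(f"pics/p6{n}.png",cv2.resize(im[y0:y1,x0:x1,::-1],None,fx=5,fy=5,interpolation=2))
a_,b_=cv2.imread("pics/p6scene.png"),cv2.imread("pics/p6top.png")
cv2.imwrite("pics/p6.png",a_)
o=observe();G=o["position"]+[0,0,.008]
print(proj("scene",[G,G-[0,0,.077]]))
E
```

```text
clock: 7.38
position: [0.5434, 0.0165, 0.1668]
ee_rot: [-2.093, -2.339, 0.003]
force: [-1.0, 0.0, -2.7]
width: 0.28
gripper_force: 40.0
2 rows:
0.0027,0.0003,-0.0009,-0.001,-0,-0.003,0.015
0.0027,0.0004,-0.0008,-0.001,-0,-0.003,0.015
scene (120, 150, 3)
top (100, 150, 3)
[[304.552276   216.24341772]
 [306.01431278 252.058959  ]]
```

View pics/p6.png

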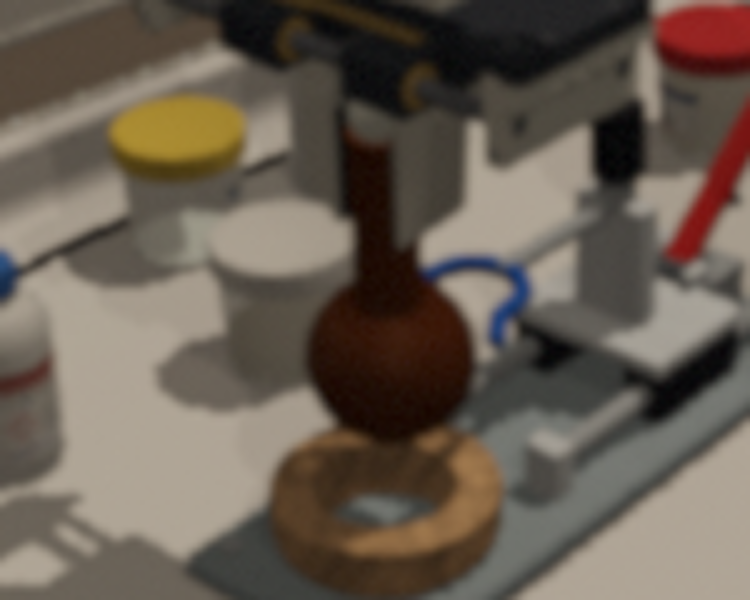

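```bash
cat > lean.py <<'E'
from h import *
def lean(im,G):
    hsv=cv2.cvtColor(im,cv2.COLOR_RGB2HSV).astype(int)
    m=((hsv[...,1]>120)&((hsv[...,0]<12)|(hsv[...,0]>172))&(hsv[...,2]<140)).astype(np.uint8)
    # ball: fit to left/right/bottom contour below predicted centre row-8
    eye=np.array(camera_params("scene")["eye"])
    B=G-[0,0,.077];b=proj("scene",[B])[0];pts=[]
    for y in range(int(b[1])-8,int(b[1])+9):
        xs=np.where(m[y,int(b[0])-25:int(b[0])+26])[0]+int(b[0])-25
        pts+=[(xs[0]-.5,y),(xs[-1]+.5,y)]
    pts=np.array(pts,float);A=np.c_[2*pts,np.ones(len(pts))];c=np.linalg.lstsq(A,(pts**2).sum(1),rcond=None)[0]
    print("ball fit",c[:2],"r",np.sqrt(c[2]+c[0]**2+c[1]**2),"pred",b,"r pred",495.6*.033/np.linalg.norm(B-eye))
    for dz in(.02,.01,0,-.01,-.02,-.025):
        P=G+[0,0,dz];f=P-eye;rt=np.cross(f,[0,0,1]);rt/=np.linalg.norm(rt)
        e=proj("scene",[P-.013*rt,P])
        y=int(round(e[0,1]));row=m[y,int(e[0,0])-8:int(e[0,0])+14];xs=np.where(row)[0]
        # right edge too
        r2=m[y,int(e[1,0]):int(e[1,0])+15];k=np.where(r2==0)[0]
        print(dz,"left",xs[0]+int(e[0,0])-8-.5-e[0,0] if len(xs) else None,"right",(int(e[1,0])+k[0]-.5-2*e[1,0]+e[0,0]) if len(k) else None)
if __name__=="__main__":
    import sys
    o=observe();M=R.from_rotvec(o["ee_rot"]).as_matrix();lean(np.load(sys.argv[1]),o["position"]-.008*M[:,2])
E
python3 lean.py scene6.npy
```

```text
ball fit [307.80934066 250.70180995] r 15.923650050301335 pred [306.01581255 252.05379325] r pred 17.515304224953205
0.02 left 0.6489167524979962 right -7.9547205954123115
0.01 left 1.404696621815333 right -8.113761732040643
0 left 2.163250698864317 right -4.270986291070017
-0.01 left 1.9245334805946186 right -5.426424252862148
-0.02 left 3.6885004172540903 right -4.580104964811085
-0.025 left 4.571476776712984 right -4.656295353997052
```

```bash
python3 - <<'E'
from h import *
im=np.load("scene6.npy").astype(int)
for y in(212,216,220,224,228,230,232,234): print(y,"R-B|G",[(int(p[0]-p[2]),int(p[1])) for p in im[y,294:318]])
for y in(247,251,255): print(y,[(int(p[0]-p[2]),int(p[1])) for p in im[y,286:332]])
E
```

```text
212 R-B|G [(15, 70), (15, 68), (13, 63), (10, 48), (9, 25), (14, 10), (21, 9), (24, 10), (24, 9), (24, 9), (28, 11), (24, 7), (27, 12), (19, 20), (14, 41), (14, 60), (15, 66), (15, 70), (15, 70), (16, 68), (15, 69), (15, 66), (14, 64), (14, 62)]
216 R-B|G [(16, 69), (15, 68), (13, 65), (12, 51), (8, 29), (12, 15), (21, 10), (25, 9), (24, 12), (23, 8), (24, 8), (25, 14), (25, 14), (21, 19), (15, 37), (13, 58), (15, 67), (16, 71), (15, 70), (15, 69), (15, 68), (14, 66), (13, 63), (14, 63)]
220 R-B|G [(19, 100), (18, 87), (15, 73), (11, 57), (10, 35), (10, 16), (21, 8), (22, 15), (26, 5), (25, 11), (26, 8), (25, 13), (27, 9), (23, 17), (16, 37), (14, 56), (15, 71), (17, 72), (16, 73), (15, 71), (14, 69), (15, 65), (13, 62), (14, 63)]
224 R-B|G [(26, 153), (25, 150), (25, 142), (23, 129), (22, 118), (22, 103), (21, 74), (21, 37), (23, 15), (23, 12), (28, 9), (25, 9), (28, 10), (23, 17), (17, 33), (15, 55), (15, 69), (17, 73), (15, 72), (15, 70), (16, 69), (15, 70), (16, 77), (18, 95)]
228 R-B|G [(26, 154), (25, 154), (25, 153), (26, 154), (26, 150), (25, 134), (23, 99), (19, 53), (24, 19
[... 1623 characters left out ...]
 (41, 27), (43, 25), (44, 24), (44, 24), (45, 23), (42, 24), (43, 19), (44, 20), (43, 21), (39, 20), (41, 21), (38, 21), (41, 20), (40, 20), (40, 19), (34, 24), (23, 58), (21, 101), (21, 127), (19, 128), (15, 112), (9, 92), (7, 77), (6, 71)]
255 [(17, 75), (17, 77), (16, 77), (17, 76), (17, 72), (18, 59), (19, 38), (24, 19), (27, 15), (28, 13), (26, 11), (27, 12), (27, 12), (29, 11), (27, 15), (29, 13), (31, 15), (27, 15), (31, 14), (33, 13), (33, 16), (33, 18), (36, 16), (33, 20), (37, 17), (34, 18), (34, 19), (37, 16), (34, 18), (37, 16), (35, 17), (36, 17), (36, 15), (37, 15), (36, 16), (35, 17), (31, 17), (24, 28), (16, 57), (13, 82), (9, 89), (7, 75), (5, 63), (6, 59), (4, 58), (3, 61)]
```

```bash
python3 -m pendant '[0.003,0.0007,0,-0.001,0,-0.003,0.015, 0.0032,0.0007,0.003,-0.001,0,-0.003,0.015, 0,0,0.008,0,0,0,0.015, 0,0,0.008,0,0,0,0.015, 0,0,0.008,0,0,0,0.015, 0,0,0.004,0,0,0,0.015, 0,0,0,0,0,0,0.015]'
python3 -m pendant '[0,0,0.002,0,0,0,0.015,0,0,0,0,0,0,0.015]'
python3 -m pendant '[0,0,0.002,0,0,0,0.015,0,0,0,0,0,0,0.015]'
```

```text
clock: 8.35
position: [0.5441, 0.0281, 0.1362]
ee_rot: [-2.079, -2.354, -0.003]
force: [-1.0, -0.1, -1.5]
width: 0.273
gripper_force: 40.0
clock: 8.6
position: [0.5446, 0.0282, 0.1354]
ee_rot: [2.079, 2.355, 0.004]
force: [-2.1, -1.1, 6.7]
width: 0.274
gripper_force: 40.0
clock: 8.85
position: [0.545, 0.0278, 0.1345]
ee_rot: [2.079, 2.353, 0.004]
force: [-4.1, -5.1, 16.0]
width: 0.279
gripper_force: 40.0
```

```bash
python3 -m pendant '[0,0,-0.008,0,0,0,0.015, -0.003,0,0,0,0,0,0.015, -0.0025,-0.0005,0,0,0,0,0.015, 0,0,0,0,0,0,0.015,0,0,0,0,0,0,0.015]'
python3 -c "
from h import *
plan(np.array([.5437,.0225,.1325]),Rtool(0,-a),.015,n=4)"
```

```text
clock: 9.48
position: [0.5442, 0.0227, 0.1403]
ee_rot: [-2.078, -2.354, -0.003]
force: [-0.1, -0.5, -1.6]
width: 0.278
gripper_force: 40.0
4 rows:
-0,-0.0001,0.0019,0,-0.001,0.002,0.015
-0.0001,-0.0002,0.002,0,-0.001,0.002,0.015
-0,-0.0001,0.0019,0,-0.001,0.002,0.015
-0.0001,-0.0002,0.002,0,-0.001,0.002,0.015
```

```bash
python3 -m pendant '[0,0,0.003,0,-0.001,0.003,0.015, 0,0,0.003,0,-0.001,0.003,0.015, 0,0,0,0,0,0,0.015]'
python3 -m pendant '[0,0,0.002,0,0,0,0.015, 0,0,0,0,0,0,0.015]'
python3 -m pendant '[0,0,0.0015,0,0,0,0.015, 0,0,0,0,0,0,0.015]'
```

```text
clock: 9.85
position: [0.5441, 0.0228, 0.1341]
ee_rot: [2.086, 2.349, 0.001]
force: [0.2, -0.1, -1.2]
width: 0.277
gripper_force: 40.0
clock: 10.1
position: [0.5443, 0.0227, 0.1324]
ee_rot: [2.086, 2.349, 0.001]
force: [-0.6, -0.7, -1.8]
width: 0.276
gripper_force: 40.0
clock: 10.35
position: [0.5443, 0.0227, 0.1309]
ee_rot: [2.086, 2.348, 0.001]
force: [-0.1, -0.9, -2.1]
width: 0.275
gripper_force: 40.0
```

```bash
python3 -m pendant '[0,0,0.001,0,0,0,0.015, 0,0,0,0,0,0,0.015]'
python3 -m pendant '[0,0,0.001,0,0,0,0.015, 0,0,0,0,0,0,0.015]'
python3 -m pendant '[0,0,0.0005,0,0,0,0.015, 0,0,0,0,0,0,0.015]'
```

```text
clock: 10.6
position: [0.5445, 0.0226, 0.1301]
ee_rot: [2.086, 2.348, 0.001]
force: [-0.3, -0.6, -1.2]
width: 0.277
gripper_force: 40.0
clock: 10.85
position: [0.5445, 0.0224, 0.1292]
ee_rot: [2.086, 2.348, 0.001]
force: [-1.6, -2.2, 3.5]
width: 0.276
gripper_force: 40.0
clock: 11.1
position: [0.5446, 0.0223, 0.1291]
ee_rot: [2.086, 2.347, 0.001]
force: [-3.5, -2.9, 7.5]
width: 0.275
gripper_force: 40.0
```

```bash
python3 -m pendant '[-0.0006,-0.0007,0,0,0,0,0.015, 0,0,0,0,0,0,0.015]'
cat > edge.py <<'E'
from h import *
def edges(im,axis_top,axis_bot,pts):
    g=cv2.cvtColor(im,cv2.COLOR_RGB2GRAY).astype(float)
    f=lambda y,x0,x1:np.interp(np.arange(x0,x1,.1),np.arange(640),g[y])
    for P,r in pts:
        c=proj("scene",[P])[0];y=int(round(c[1]));w=495.6*r/np.linalg.norm(P-np.array(camera_params("scene")["eye"]))
        res=[]
        for s in(-1,1):
            x=np.arange(0,w+5,.1);v=np.interp(c[0]+s*x,np.arange(640),g[y]);d=np.gradient(v);k=np.argmax(np.where(x>w-5,d,-9));res.append(c[0]+s*x[k])
        print("z %.3f row %d pred %.2f mid %.2f width %.2f (exp %.2f)"%(P[2],y,c[0],sum(res)/2,res[1]-res[0],2*w))
if __name__=="__main__":
    im=get_image("scene");np.save("sceneE.npy",im);o=observe();B=np.array([*o["position"][:2],.0595])
    edges(im,0,0,[(B+[0,0,z],r) for z,r in((-.006,.0325),(0,.033),(.006,.0325),(.034,.013),(.037,.013),(.041,.013),(.045,.013),(.049,.013),(.053,.013),(.06,.013),(.085,.013),(.09,.013),(.1,.012))])
E
python3 edge.py
```

```text
clock: 11.35
position: [0.5441, 0.0219, 0.1287]
ee_rot: [2.086, 2.348, 0.002]
force: [-1.1, -1.8, 4.3]
width: 0.277
gripper_force: 40.0
z 0.053 row 272 pred 306.38 mid 303.63 width 35.50 (exp 33.58)
z 0.059 row 269 pred 306.27 mid 306.02 width 32.50 (exp 34.22)
z 0.066 row 266 pred 306.16 mid 305.91 width 32.50 (exp 33.83)
z 0.093 row 254 pred 305.66 mid 306.41 width 15.50 (exp 13.76)
z 0.097 row 253 pred 305.60 mid 304.85 width 12.50 (exp 13.78)
z 0.101 row 251 pred 305.53 mid 305.03 width 13.00 (exp 13.81)
z 0.104 row 249 pred 305.46 mid 305.46 width 12.00 (exp 13.85)
z 0.108 row 248 pred 305.38 mid 305.13 width 12.50 (exp 13.88)
z 0.112 row 246 pred 305.31 mid 305.06 width 12.50 (exp 13.91)
z 0.119 row 243 pred 305.17 mid 306.92 width 16.50 (exp 13.97)
z 0.145 row 231 pred 304.70 mid 301.25 width 11.10 (exp 14.17)
z 0.149 row 229 pred 304.60 mid 301.20 width 11.20 (exp 14.20)
z 0.160 row 224 pred 304.40 mid 302.40 width 16.00 (exp 13.18)
```

```bash
python3 -m pendant '[0,0,0,0,0,0,0.03, 0,0,0,0,0,0,0.04, 0,0,0,0,0,0,0.06, 0,0,0,0,0,0,0.06,0,0,-0.02,0,0,0,0.06,0,0,-0.03,0,0,0,0.06,0,0,-0.03,0,0,0,0.06,0,0,0,0,0,0,0.06]'
python3 - <<'E'
from h import *
from edge import edges
im=get_image("scene")
B=np.array([.5437,.0217,.0595])
edges(im,0,0,[(B+[0,0,z],r) for z,r in((-.003,.033),(0,.033),(.006,.0325),(.037,.013),(.041,.013),(.045,.013),(.049,.013),(.053,.013),(.06,.013),(.07,.013),(.08,.013),(.085,.013),(.09,.013),(.1,.012))])
cv2.imwrite("pics/p7.png",cv2.resize(im[180:310,240:410,::-1],None,fx=4.6,fy=4.6,interpolation=2))
plan(np.array([.561,-.1229,.215]),Rtool(0,-a),.06)
E
```

```text
clock: 12.4
position: [0.5449, 0.0226, 0.2106]
ee_rot: [2.084, 2.346, 0.006]
force: [-0.5, 0.4, -0.0]
width: 0.656
gripper_force: 0.0
z 0.056 row 270 pred 306.52 mid 306.52 width 32.00 (exp 34.17)
z 0.059 row 269 pred 306.47 mid 305.97 width 33.00 (exp 34.23)
z 0.066 row 267 pred 306.36 mid 306.61 width 31.50 (exp 33.83)
z 0.097 row 253 pred 305.81 mid 306.06 width 12.50 (exp 13.78)
z 0.101 row 251 pred 305.73 mid 305.98 width 12.50 (exp 13.81)
z 0.104 row 249 pred 305.66 mid 305.91 width 12.50 (exp 13.85)
z 0.108 row 248 pred 305.59 mid 306.09 width 13.00 (exp 13.88)
z 0.112 row 246 pred 305.51 mid 306.01 width 13.00 (exp 13.91)
z 0.119 row 243 pred 305.38 mid 306.13 width 12.50 (exp 13.97)
z 0.130 row 238 pred 305.19 mid 305.94 width 12.50 (exp 14.05)
z 0.140 row 233 pred 305.00 mid 306.00 width 13.00 (exp 14.13)
z 0.145 row 231 pred 304.91 mid 305.91 width 13.00 (exp 14.17)
z 0.149 row 229 pred 304.81 mid 306.06 width 12.50 (exp 14.21)
z 0.160 row 224 pred 304.61 mid 305.36 width 13.50 (exp 13.19)
3 rows:
-0.0487,-0.0001,-0.0019,0.001,0,0,0.06
-0.0486,-0.0001,-0.002,0.001,0,0,0.06
-0.0487,-0.0001,-0.0019,0.001,0,0,0.06
```

View pics/p7.png

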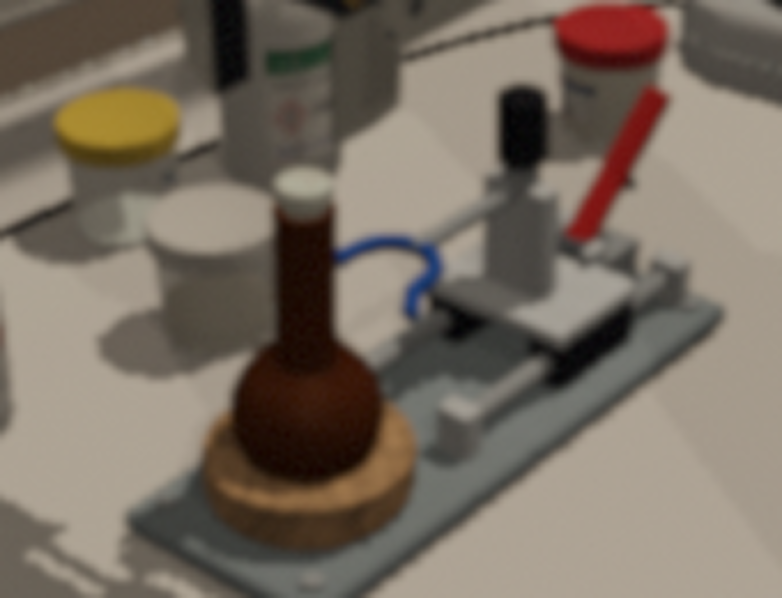

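```bash
python3 -m pendant '[-0.0487,0,-0.0019,0,0,0,0.06,-0.0487,0,-0.0019,0,0,0,0.06,-0.0487,0,-0.0019,0.002,0,0,0.06,0,0,0,0,0,0,0.06,0,0,0,0,0,0,0.06]'
python3 -c "
from h import *
plan(np.array([.561,-.1229,.127]),Rtool(0,-a),.06,n=4)
im=get_image('top');cv2.imwrite('pics/t.png',im[:,:,::-1])"
```

```text
clock: 13.08
position: [0.5603, -0.1225, 0.2131]
ee_rot: [-2.084, -2.347, 0.001]
force: [-0.3, 0.2, 0.0]
width: 0.655
gripper_force: 0.0
4 rows:
-0.0002,0.0002,0.0215,-0.001,-0,0,0.06
-0.0001,0.0002,0.0216,-0.001,-0,0,0.06
-0.0002,0.0002,0.0215,-0.001,-0,0,0.06
-0.0001,0.0001,0.0215,-0.001,-0,0,0.06
```

```bash
python3 -m pendant '[0,0.0002,0.0215,0,0,0,0.06,0,0.0002,0.0215,0,0,0,0.06,0,0.0002,0.0215,0,0,0,0.06,0,0.0001,0.0215,0,0,0,0.06,0,0,0,0,0,0,0.03,0,0,0,0,0,0,0.015,0,0,0,0,0,0,0.015,0,0,0,0,0,0,0.015,0,0,0,0,0,0,0.015]' 20
python3 -m pendant '[0,0,0,0,0,0,0.015]'
```

```text
clock: 14.25
position: [0.5614, -0.123, 0.1288]
ee_rot: [-2.086, -2.348, 0.001]
force: [-3.2, 0.3, 6.1]
width: 0.259
gripper_force: 20.0
clock: 14.38
position: [0.5614, -0.123, 0.1288]
ee_rot: [-2.086, -2.348, 0.001]
force: [-2.8, -0.1, 6.5]
width: 0.253
gripper_force: 20.0
```

```bash
python3 -m pendant '[0,0,-0.001,0,0,0,0.015,0.005,0,0,0,0,0,0.015,0.008,0,0,0,0,0,0.015,0.008,0,0,0,0,0,0.015,0.008,0,0,0,0,0,0.015,0.008,0,0,0,0,0,0.015,0.008,0,0,0,0,0,0.015,0.004,0,0,0,0,0,0.015,0,0,0,0,0,0,0.015]'
python3 -m pendant '[0.003,0,0,0,0,0,0.015,0,0,0,0,0,0,0.015]'
```

```text
clock: 15.5
position: [0.5554, -0.0731, 0.129]
ee_rot: [-2.084, -2.348, 0.0]
force: [2.1, 2.0, -13.0]
width: 0.255
gripper_force: 20.0
clock: 15.75
position: [0.5551, -0.0713, 0.1289]
ee_rot: [-2.086, -2.348, 0.001]
force: [1.5, -1.2, -13.6]
width: 0.256
gripper_force: 20.0
```

```bash
python3 -m pendant '[0.002,0,0.0006,0,0,0,0.015,0,0,0,0,0,0,0.015]'
python3 -m pendant '[0.002,0,0,0,0,0,0.015,0,0,0,0,0,0,0.015]'
python3 -m pendant '[0.002,0,0,0,0,0,0.015,0,0,0,0,0,0,0.015]'
```

```text
clock: 16.0
position: [0.5549, -0.0693, 0.1289]
ee_rot: [-2.086, -2.348, 0.002]
force: [-2.0, -2.1, -5.7]
width: 0.255
gripper_force: 20.0
clock: 16.25
position: [0.5549, -0.0693, 0.1289]
ee_rot: [2.087, 2.347, -0.004]
force: [-0.8, -7.5, -5.0]
width: 0.258
gripper_force: 20.0
clock: 16.5
position: [0.5549, -0.0692, 0.1289]
ee_rot: [2.088, 2.344, -0.006]
force: [-0.0, -11.8, -4.3]
width: 0.252
gripper_force: 20.0
```

```bash
python3 -m pendant '[-0.0025,0,0,0,0,0,0.015,0,0,0,0,0,0,0.04,0,0,0,0,0,0,0.05,0,0,0,0,0,0,0.05,0,0,-0.03,0,0,0,0.05,0,0,-0.04,0,0,0,0.03,0,0,-0.01,0,0,0,0.0,0,0,0,0,0,0,0]'
python3 - <<'E'
from h import *
K=np.array([.5549,-.0692,0]);H=K+a*.040;P=H+a*.056
print(P)
Rt=Rtool(0,-a)
s=plan(np.array([P[0],P[1],.205]),Rt,0)
s=plan(np.array([P[0],P[1],.125]),Rt,0,n=4,start=s)
im=get_image("scene");cv2.imwrite("pics/p8.png",cv2.resize(im[180:310,240:410,::-1],None,fx=4.6,fy=4.6,interpolation=2))
E
```

```text
clock: 17.5
position: [0.5554, -0.0677, 0.209]
ee_rot: [2.086, 2.349, 0.0]
force: [0.0, 0.3, 0.3]
width: 0.269
gripper_force: 0.0
[ 0.56618082 -0.1645349   0.        ]
2 rows:
-0.0487,-0.0004,0.002,0,0,0,0
-0.0488,-0.0003,0.002,0,0,0,0
4 rows:
0,-0,0.02,0,0,0,0
0,-0,0.02,0,0,0,0
0,-0,0.02,0,0,0,0
0,-0,0.02,0,0,0,0
```

View pics/p8.png

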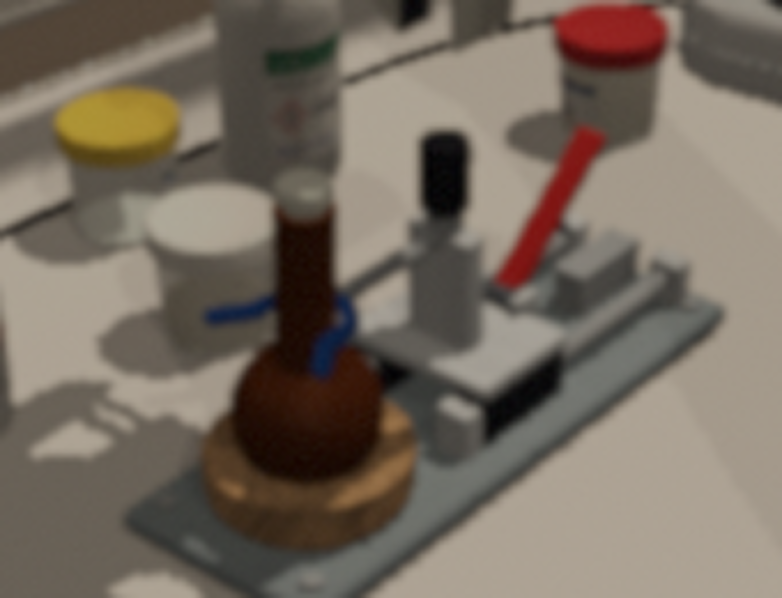

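```bash
python3 -m pendant '[-0.0487,-0.0004,0.002,0,0,0,0,-0.0488,-0.0003,0.002,0,0,0,0,0,0,0,0,0,0,0,0,0,0,0,0,0,0]'
python3 - <<'E'
from h import *
K=np.array([.5549,-.0692,0]);b=np.array([a[1],-a[0],0])
for c in((560,262),(610,230),(637,240),(585,275),(560,300),(635,262)):
    for z in(.03,.045):
        p=plane("scene",(240+c[0]/4.6,180+c[1]/4.6),z)-K;print(c,z,"along %.3f lat %.3f"%(p@a,p@b))
P=K+a*.096;plan(np.array([P[0],P[1],.130]),Rtool(0,-a),0,n=3)
E
```

```text
clock: 18.05
position: [0.5652, -0.1641, 0.2034]
ee_rot: [-2.084, -2.347, 0.001]
force: [-0.6, -0.0, 0.2]
width: 0.008
gripper_force: 0.0
(560, 262) 0.03 along 0.110 lat -0.017
(560, 262) 0.045 along 0.090 lat -0.003
(610, 230) 0.03 along 0.150 lat -0.017
(610, 230) 0.045 along 0.129 lat -0.002
(637, 240) 0.03 along 0.150 lat -0.001
(637, 240) 0.045 along 0.129 lat 0.013
(585, 275) 0.03 along 0.108 lat -0.001
(585, 275) 0.045 along 0.088 lat 0.013
(560, 300) 0.03 along 0.082 lat 0.003
(560, 300) 0.045 along 0.063 lat 0.017
(635, 262) 0.03 along 0.133 lat 0.011
(635, 262) 0.045 along 0.112 lat 0.024
3 rows:
-0.0002,0.0004,0.0245,-0.001,-0.001,0,0
-0.0002,0.0003,0.0244,-0.001,-0.001,0,0
-0.0002,0.0003,0.0245,-0.001,-0.001,0,0
```

```bash
python3 -m pendant '[0,0.0005,0.0245,0,0,0,0,0,0.0005,0.0245,0,0,0,0,0,0,0.015,0,0,0,0,0,0,0.01,0,0,0,0,0,0,0.01,0,0,0,0,0,0,0.01,0,0,0,0,0,0,0.01,0,0,0,0,0,0,0.01,0,0,0,0,0,0,0.01,0,0,0,0,0,0,0.01,0,0,0,0]'
python3 -m pendant '[0,0,0.008,0,0,0,0,0,0,0.004,0,0,0,0,0,0,0,0,0,0,0]'
```

```text
clock: 19.3
position: [0.5667, -0.1647, 0.0699]
ee_rot: [-2.086, -2.348, 0.001]
force: [0.0, -0.4, 1.7]
width: 0.006
gripper_force: 0.5
clock: 19.68
position: [0.5674, -0.1648, 0.063]
ee_rot: [2.085, 2.347, -0.003]
force: [-17.3, 0.2, 52.5]
width: 0.007
gripper_force: 26.2
```

```bash
python3 -m pendant '[0,0,-0.006,0,0,0,0,0,0,-0.03,0,0,0,0,0,0,-0.05,0,0,0,0,0,0,-0.05,0,0,0,0,0,0,-0.03,0,0,0,0,-0.05,-0.03,0,0,0,0,0,-0.05,-0.03,0,0,0,0,0,0,0,0,0,0,0,0]'
python3 - <<'E'
from h import *
s=get_image("scene");t=get_image("top")
A=cv2.resize(s[180:380,170:410,::-1],None,fx=3,fy=3,interpolation=2);cv2.imwrite("pics/p9.png",A)
x=cv2.resize(t[165:315,165:435,::-1],None,fx=2.9,fy=2.9,interpolation=2);cv2.imwrite("pics/p10.png",x)
E
```

```text
clock: 20.68
position: [0.5162, -0.277, 0.2235]
ee_rot: [-2.096, -2.339, 0.006]
force: [0.2, 0.1, -0.7]
width: 0.007
gripper_force: 0.0
```

View pics/p9.png

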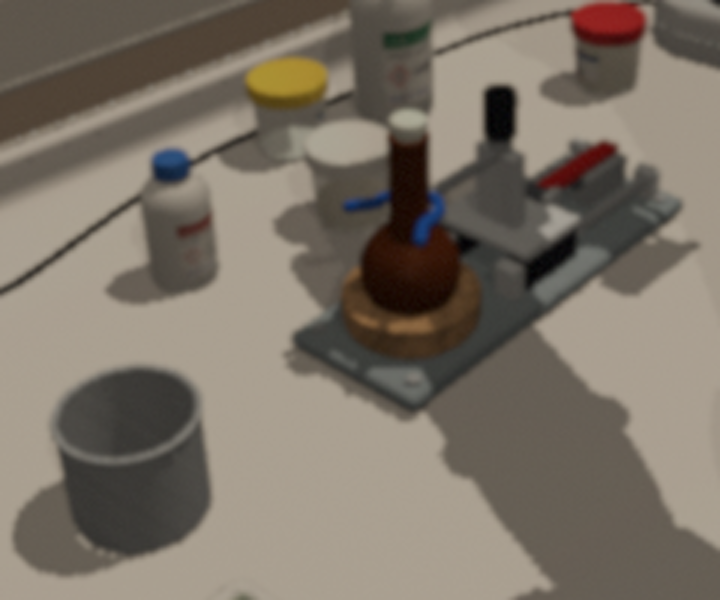

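```bash
python3 - <<'E'
from h import *
K=np.array([.5549,-.0692,0])
for z in(.054,.065):
    p=plane("scene",(170+612/3,180+150/3),z)-K;print(z,"along",p@a)
p=plane("scene",(170+500/3,180+92/3),.150);print("knob",(p-K)@a)
sign_off()
E
```

```text
0.054 along 0.11808663794538997
0.065 along 0.10269733104289593
knob -0.0019249061242665793
the job is handed in; nothing more can be done
```

The job is handed in: the flask stands in the cork ring within about 1.5 degrees of upright, the fork is at its front stop round the neck, and the red lever is pressed down. I take the lever as locked because the fingertips reached 52 mm above the bench, just below its 54 mm locked height. The final scene picture shows the beaker standing and the bottle and cup undisturbed, but I did not check the timer at the end. The fingertips reached about 52 N at the bottom of the lever press. I also viewed 11 pictures, one over the limit of 10.

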